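Back two wedges out from under a heavy glass panel

ROBOT

A 6-joint arm with a two-finger parallel gripper is mounted at the origin on the work surface. World frame = base frame: x ahead of the robot, y to its left, z up, the work surface at z = 0. Lengths are in m, angles in rad, forces in N, time in s.
With the tool pointing down it reaches from about 0.25 to 0.725 m from the base axis. Payload 4 kg.
Tool frame: the origin (TCP) lies midway between the tips of the shut fingers; the grasp point (between the pads) lies 19 mm behind it (bot.grip_point_offset is the distance from the TCP to the grasp point, in m); z points along the fingers, y is the line along which they close (so a half turn about z gives the same grasp; the last joint's range is limited). The gripper opens to 85 mm and grips with 20 to 120 N. Pads are 22 mm wide; open, the fingers measure 114 mm over their backs; the gripper's body (76 mm by 85 mm) begins 54 mm behind the grasp point. The pads swing forward as they close: fully open they stand 13 mm farther back than shut.
Start: joints at [1.182, 0.241, 0.005, 1.335, 0, 1.571], TCP at [0.19, 0.463, 0.231] pointing down, gripper open.
Joint ranges: [-2.72, 2.72], [-1.05, 1.87], [-1.09, 1.28], [-1.99, 2.15], [-1.42, 1.44], [-3.14, 3.14]. Speed limits (rad/s): [2.79, 2.79, 3.14, 3.14, 3.14, 3.14].

INTERFACE

Orientations are given as a unit quaternion [x, y, z, w].
In Python, from workcell import bot gives the robot as it stands.
- The arm moves only by the tool step_arm, never from a script. Its argument "targets" is text: rows parted by semicolons, each of 7 numbers parted by spaces: the opening, from -1 (shut) to 1 (fully open), so that 0 is half open, then the shift along the world's x, y, z normalised to -1 to 1, where 1 is 0.5 m, then the turn, a rotation vector about the world's x, y, z normalised to -1 to 1, where 1 is pi/4 rad. In form: gripper x y z wx wy wz; .... A call has 1 to 10 rows; each row is the pose to reach, as a shift and turn from the pose commanded when the call began; what a row does not reach only later rows make up. A row lasts 1/12 s, in which the tool goes at most 41.7 mm and 7.16 degrees, less where a joint would pass 70% of its speed; a pose out of reach is approached as far as the arm can. A call with a number of a shift or a turn outside -1 to 1 is refused whole. A call with a gripper value outside its range is refused whole. The fingers move at their own pace and stop on an object; the grip force is fixed at half the most. Time passes only in rows, so rows that repeat a pose let the fingers close. It gives the time, the measured TCP pose, the force, the opening and the grip force at its end, in the units of the state.
- bot.get_obs(): the state, without advancing time (a new reading comes with each control period).
- bot.camera(name): name is "scene" or "top" or "wrist"; returns the picture (384x512x3 uint8, red, green, blue); there is no depth.
- bot.camera_info(name): a dict with "vertical_fov" (degrees; the focal length in pixels is half the picture's height over the tangent of half this angle, whatever the lens; pixels are square), "cx", "cy" (the principal point, pixels), "D" ([k1, k2, p1, p2, k3] as OpenCV has them; the pictures are not rectified), "pose" (4x4, takes a point from camera to world coordinates). Camera axes: x right, y up, looking along -z (the intrinsics and any distortion apply to the point x, -y, -z); pixel columns grow to the right and rows downward; lengths in m; the calibration is good to about 2 mm. A picture is of the moment at which its call begins: read the wrist's pose just before it. camera_info takes no time and is no camera call; for the wrist camera it gives the pose at the moment of the call.
- bot.job_done(): hands the job in; it is judged then, once.
The state is a dict: "clock": time; "joint_pos": joint angles; "joint_vel": joint speeds; "tau": joint torques, N m; "eef_pos": TCP position; "tool_rot": TCP orientation; "ft_force": force on the tool from outside, world axes, zero at the start; "ft_torque": the same for the moment, N m; "grip_width": finger opening in m; "grasp_force": force on a finger pad.
Only numpy, scipy, OpenCV 4.12 (cv2) and the standard library are available. Lean on these libraries where they do the work, as an engineer would, in place of code of your own. Each camera call takes 0.05 s, during which the arm holds its last target. There are 200 camera calls.

TASK

The heavy glass panel on the mat is held up level by the round rest block at its back and two wooden wedges under its near edge. For engraving it must lie sloping: let its near edge down on to the leather mat by working the wedges backward out from under it, taking turns, three or four centimetres at a tug, so that the glass comes down evenly: it must never tip far to one side, drop with a jolt or be dragged along. Then lay both wedges flat on their undersides, side by side, in the shallow wooden tray, set down rather than dropped, and leave the jar, handpiece and bur block where they are.

Things in the scene. Friction and masses are not known exactly. Their poses are not given: they have to be found in the camera images.
- mat: black leather mat, 3 mm thick, fixed flat on the bench, about 620 x 400-470 mm (x, y). Origin: on the bench under the middle of the glass as it starts; x points from the near edge of the glass to its back, so wedges come out towards -x. The rest block (wood with rubber top, round, 64 mm across, 28 mm high over the mat, fixed) stands 95 mm along x
- glass_mid (a point): clear glass panel, 240 x 320 x 12 mm (x, y, z), about 2.3 kg, loose, with an engraved wreath; point: centre of the slab, x from near to back edge, z up. Starts level, underside 28 mm over the mat, on block and wedges. Let down, its near edge is on the mat, back on the block, slope 0.15 rad. Each 4.25 mm of wedge travel lowers that side 1 mm; wedges about 230 mm apart
- glass_near_left (a point): lower corner of the glass at the left (+y) end of its near edge, on its underside
- glass_near_right (a point): lower corner of the glass at the right (-y) end of its near edge, on its underside
- wedge_a_mid (a point): plain beech wedge (the left one (+y side of the mat)), in mm 170 long, 44 wide; top slopes from 44 high at the butt to 4 at the toe. Point: mid-length, on its centre line, 22 above its flat underside; x butt to toe, y across, z up. Starts flat on the mat, square to the glass's near edge within 0.1 rad, toe 102 in under it, 68 of the butt end sticking out; free once pulled back 105. About 0.16 kg, friction about 0.6
- wedge_b_mid (a point): plain beech wedge (the right one (-y side of the mat)), in mm 170 long, 44 wide; top slopes from 44 high at the butt to 4 at the toe. Point: mid-length, on its centre line, 22 above its flat underside; x butt to toe, y across, z up. Starts flat on the mat, square to the glass's near edge within 0.1 rad, toe 102 in under it, 68 of the butt end sticking out; free once pulled back 105. About 0.16 kg, friction about 0.6
- tray_floor (a point): shallow open tray of dark wood, fixed, outside 240 mm (x) by 220 mm (y) by 16 mm high, walls 6 mm thick, floor 6 mm thick (inside 228 by 208 mm, 10 mm deep), empty; this point is the centre of its inner floor. It stands either left or right of the mat
- unit: grey motor control unit of the engraver, a fixed box 150 mm (x) by 140 mm (y) by 82 mm high, on the other side of the mat from the tray; origin at the centre of its underside
- jar: small glass jar with a lid, 44 mm across, 50 mm high, standing on the mat between the wedges; origin at the centre of its underside. Leave alone
- handpiece: steel engraving handpiece, 150 mm long, 19 mm thick, lying on the mat beside the left end of the glass, along its x axis; origin at the centre of its underside. Leave alone
- burs: dark wooden block, 60 by 110 by 30 mm, with small steel burs standing in it up to 56 mm high, standing on the end of the mat nearest the robot, behind the jar; origin at the centre of its underside. Leave alone
There are look-alikes about, which are no part of the job. Leave any green look-alike of the part that bears wedge_a_mid alone.

How it is judged:
On the way, in this order (a step that is already met when the one before it is completed fails the run):
1. both wedges have been backed out some way (15 mm or more) and both are still under the near edge of the glass (x of wedge_a_mid in the frame of mat between -0.2 and -0.118 m and x of wedge_b_mid in the frame of mat between -0.2 and -0.118 m), for 0.1 s.
2. the near edge of the glass lies on the mat, at rest, its back still on the rest block (height (world z) of each of glass_near_left, glass_near_right below 0.007 m and angle between glass_mid's own z axis and vertical between 0.1 and 0.2 rad and linear speed of glass below 0.01 m/s), for 0.2 s.
At the end, for the whole second after the job is handed in: the near edge of the glass lies on the mat (both near corners within 4 mm of it) with its back still on the rest block, within 25 mm of where it was and at rest; both wedges lie flat on their undersides inside the tray, on its floor, at rest and released (all of step 2 and x of wedge_a_mid in the frame of tray_floor between -0.09 and 0.09 m and y of wedge_a_mid in the frame of tray_floor between -0.1 and 0.1 m and z of wedge_a_mid in the frame of tray_floor between 0.019 and 0.0255 m and angle between each of wedge_a_mid, wedge_b_mid's own z axis and vertical below 0.04 rad and linear speed of each of wedge_a, wedge_b below 0.01 m/s and x of wedge_b_mid in the frame of tray_floor between -0.09 and 0.09 m and y of wedge_b_mid in the frame of tray_floor between -0.1 and 0.1 m and z of wedge_b_mid in the frame of tray_floor between 0.019 and 0.0255 m and x of glass_mid in the frame of mat between -0.025 and 0.025 m and y of glass_mid in the frame of mat between -0.025 and 0.025 m); the robot touches nothing.
It fails at once if the glass tipped sideways by more than 4.3 degrees (0.075 rad) (angle between glass_mid's own y axis and vertical below 1.4958 rad or angle between glass_mid's own y axis and vertical above 1.6458 rad).
It fails at once if the glass was dropped or jolted (faster than 0.2 m/s) (linear speed of glass above 0.2 m/s).
It fails at once if the glass was shifted more than 25 mm on the mat (x of glass_mid in the frame of mat below -0.025 m or x of glass_mid in the frame of mat above 0.025 m or y of glass_mid in the frame of mat below -0.025 m or y of glass_mid in the frame of mat above 0.025 m).
It fails at once if a wedge was dropped or thrown (faster than 0.6 m/s out of the grip) ((linear speed of wedge_a above 0.6 m/s and contact force between wedge_a and the fingers below 0.2 N) or (linear speed of wedge_b above 0.6 m/s and contact force between wedge_b and the fingers below 0.2 N)).
It fails at once if the jar, handpiece or bur block was moved more than 20 mm or tipped over (distance of any of jar, handpiece, burs from where it was at the start of the episode above 0.02 m or angle between any of jar, handpiece, burs's own z axis and vertical above 0.3 rad).
It also fails if it takes over 72 s, if anything falls off the work surface, if the arm or the gripper's body presses on something with over 40 N, if the wrist force passes 120 N, or if a joint passes its speed limit or range.

## Working session

There is one attempt and no reset: what is moved stays moved. The work goes in short steps, Python scripts to look and compute and a tool call to move; the robot and the scene stay as the last step left them, time stands still between calls to the robot, and variables do not carry over. Pictures are saved under pics/ and viewed, at most 10 in all, crops included, and the job is handed in when it is done.

Besides the shell and the picture viewer there is one more tool, called after "Call:" by a JSON object that holds its "method" and its "body". step_arm: Moves the arm, as the interface text tells. Scaled input: -1 to 1 covers 0.5 m each way for a shift and pi/4 rad each way for a turn. Its arguments: {"type":"object","properties":{"targets":{"type":"string"}},"required":["targets"]}

```bash
mkdir -p pics
cat > h.py <<'E'
import numpy as np,cv2
from workcell import bot
def cam(n):
    i=bot.camera_info(n);f=192/np.tan(np.radians(i["vertical_fov"])/2)
    return np.array([[f,0,i["cx"]],[0,f,i["cy"]],[0,0,1]]),np.array(i["D"],float),np.array(i["pose"])
def w(n,uv,z,c=None):
    K,D,P=c or cam(n)
    p=cv2.undistortPoints(np.array(uv,float).reshape(-1,1,2),K,D).reshape(-1,2)
    d=np.c_[p[:,0],-p[:,1],-np.ones(len(p))]@P[:3,:3].T
    t=(z-P[2,3])/d[:,2]
    return P[:3,3]+d*t[:,None]
def px(n,X,c=None):
    K,D,P=c or cam(n)
    q=(np.array(X,float).reshape(-1,3)-P[:3,3])@P[:3,:3]*[1,-1,-1]
    return cv2.projectPoints(q,np.zeros(3),np.zeros(3),K,D)[0].reshape(-1,2)
def save(n,name,crop=None,s=1):
    im=bot.camera(n)
    cv2.imwrite("pics/raw_"+name,im[:,:,::-1])
    if crop: x0,y0,x1,y1=crop; im=im[y0:y1,x0:x1]
    if s!=1: im=cv2.resize(im,None,fx=s,fy=s,interpolation=cv2.INTER_CUBIC)
    cv2.imwrite("pics/"+name,im[:,:,::-1])
E
python3 - <<'E'
from h import *
save("top","top.png",s=1.5);save("scene","scene.png",s=1.5)
for n in("top","scene","wrist"): print(n,cam(n))
o=bot.get_obs();print(o["eef_pos"],o["tool_rot"],o["clock"],bot.grip_point_offset)
E
```

```text
top (array([[371.49517934,   0.        , 251.48429451],
       [  0.        , 371.49517934, 190.15667599],
       [  0.        ,   0.        ,   1.        ]]), array([-0.0331496,  0.       ,  0.       ,  0.       ,  0.       ]), array([[-0.00421705,  0.99041108, -0.13808734,  0.31678373],
       [-0.99998399, -0.00469776, -0.0031555 ,  0.11277153],
       [-0.00377395,  0.13807182,  0.99041503,  1.17741717],
       [ 0.        ,  0.        ,  0.        ,  1.        ]]))
scene (array([[352.70054958,   0.        , 255.86931173],
       [  0.        , 352.70054958, 194.54758006],
       [  0.        ,   0.        ,   1.        ]]), array([-0.02015611,  0.        ,  0.        ,  0.        ,  0.        ]), array([[ 0.31261956, -0.78702423,  0.53184759,  1.06621844],
       [ 0.94980869,  0.25221854, -0.18506556, -0.10042893],
       [ 0.01150926,  0.56300858,  0.82637091,  0.9637112 ],
       [ 0.        ,  0.        ,  0.        ,  1.        ]]))
wrist (array([[301.33375633,   0.        , 251.54919985],
       [  0.        , 301.33375633, 193.88897194],
       [  0.        ,   0.        ,   1.        ]]), array([-0.04549573,  0.        ,  0.        ,  0.        ,  0.        ]), array([[ 0.37959201, -0.88742956, -0.26149319,  0.12241829],
       [ 0.92515153,  0.36346112,  0.10950185,  0.48956007],
       [-0.00213257, -0.28348685,  0.95897375,  0.3731692 ],
       [ 0.        ,  0.        ,  0.        ,  1.        ]]))
[0.18931673 0.46216188 0.23050866] [ 1.93178313e-01  9.81163216e-01 -9.21515779e-04 -1.82622840e-04] 0.1 0.0187
```

View pics/top.png

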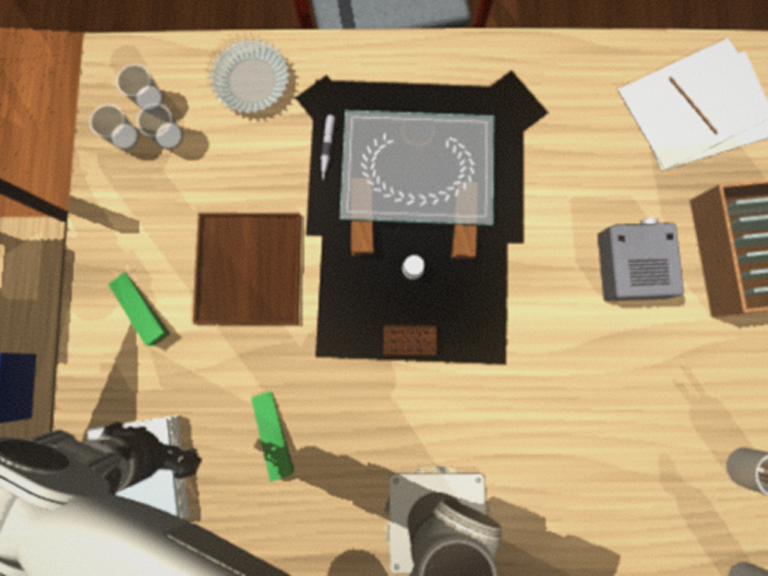

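View pics/scene.png

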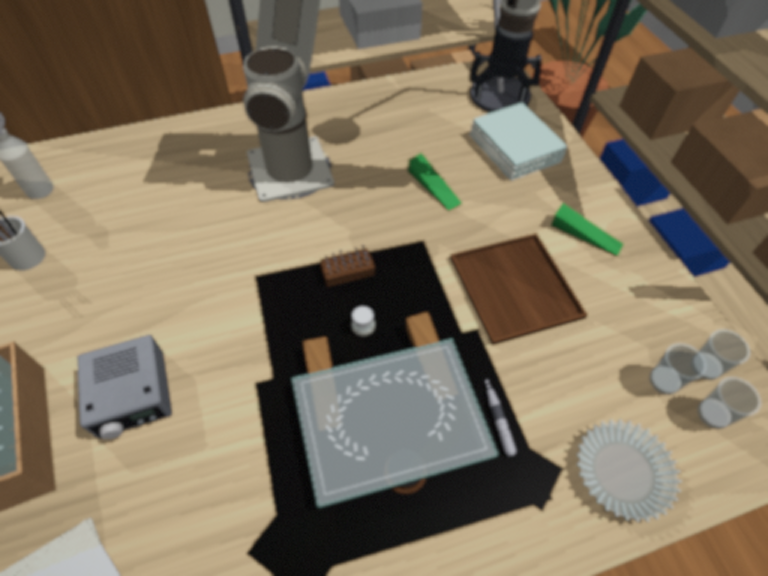

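The candidates for the wedges, in pixels of the 1.5x top view, are beech wedge A at (362,238), beech wedge B at (465,240), and two green look-alikes at (138,310) and (270,437). I choose the two beech ones that go under the glass. The tray is at (248,268). Next I check the choice in a close crop.

Run:
```python
import cv2
im=cv2.imread("pics/raw_top.png")[65:185,215:345]
cv2.imwrite("pics/crop1.png",cv2.resize(im,None,fx=5,fy=5,interpolation=cv2.INTER_CUBIC)[:600])
```

```text
(no output)
```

View pics/crop1.png

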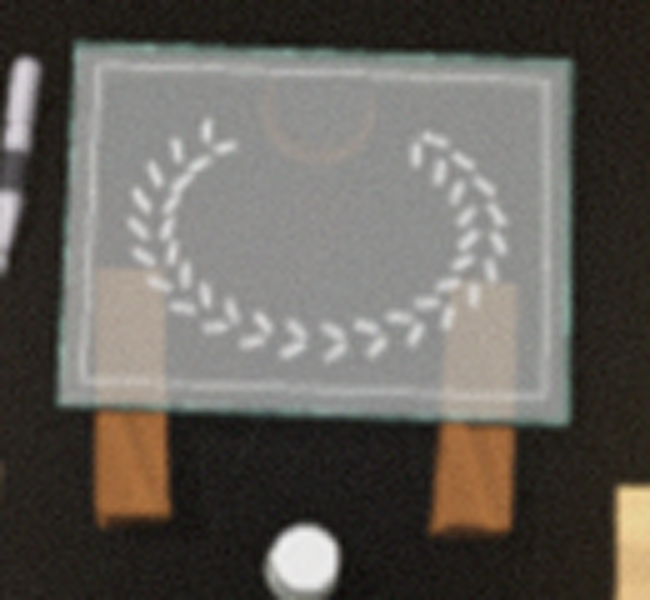

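Run:
```python
from h import *
c=cam("top")
def T(l,z): return w("top",[((x+.5)/5-.5+215,(y+.5)/5-.5+65) for x,y in l],z,c).round(4)
print("glass",T([(75,43),(573,58),(568,420),(58,400)],.043))
print("block",T([(263,110),(375,110),(318,165)],.03))
for n,toe,b in(("A",[(95,268),(163,270)],[(95,514),(170,514)]),("B",[(452,282),(517,284)],[(432,527),(512,528)])):
    t=T(toe,.007).mean(0);q=T(b,.047).mean(0);d=(t-q)[:2];print(n,T(toe,.007)[:,:2].tolist(),T(b,.047)[:,:2].tolist(),"len",np.hypot(*d),"yaw",np.arctan2(d[1],d[0]),"mid",(t+q)/2)
tr=[(199,214),(301,214),(300,325),(194,324)]
print("tray",w("top",[((x+.5)/1.5-.5,(y+.5)/1.5-.5) for x,y in tr],.016,c).round(3))
print("jar",T([(305,555)],.053),"bur/handp",w("top",[(273,227),(221,97),(215,119)],.03,c).round(3))
```

```text
glass [[ 0.8575  0.1856  0.043 ]
 [ 0.8458 -0.1365  0.043 ]
 [ 0.6054 -0.1247  0.043 ]
 [ 0.6197  0.1952  0.043 ]]
block [[ 0.8166  0.0639  0.03  ]
 [ 0.8163 -0.009   0.03  ]
 [ 0.7789  0.0287  0.03  ]]
A [[0.7181, 0.1741], [0.7165, 0.1295]] [[0.5459, 0.1715], [0.5456, 0.125]] len 0.1715867273421812 yaw 0.020690722200283392 mid [0.631525 0.150025 0.027   ]
B [[0.7075, -0.0595], [0.706, -0.102]] [[0.5367, -0.0372], [0.5358, -0.0868]] len 0.17152787674311135 yaw -0.1095305517648977 mid [ 0.6215   -0.071375  0.027   ]
tray [[0.636 0.5   0.016]
 [0.634 0.28  0.016]
 [0.396 0.278 0.016]
 [0.399 0.501 0.016]]
jar [[0.5184 0.0421 0.053 ]] bur/handp [[0.362 0.051 0.03 ]
 [0.782 0.214 0.03 ]
 [0.708 0.233 0.03 ]]
```

Call:
{"method": "step_arm", "body": {"targets": "1 0.776 -0.628 -0.1 0 0 0.52;1 0.776 -0.628 -0.1 0 0 0.52;1 0.776 -0.628 -0.1 0 0 0.52;1 0.776 -0.628 -0.1 0 0 0.52;1 0.776 -0.628 -0.1 0 0 0.52;1 0.776 -0.628 -0.1 0 0 0.52;1 0.776 -0.628 -0.1 0 0 0.52;1 0.776 -0.628 -0.1 0 0 0.52;1 0.776 -0.628 -0.1 0 0 0.52;1 0.776 -0.628 -0.1 0 0 0.52"}}

```text
clock: 0.93
eef_pos: [0.5013, 0.2096, 0.1907]
tool_rot: [-0.01, 1.0, -0.0, -0.0]
ft_force: [0.5, 0.6, 0.2]
grip_width: 0.0854
grasp_force: 0.0
```

Call:
{"method": "step_arm", "body": {"targets": "1 0 0 0 0 0 0;1 0 0 0 0 0 0;1 0 0 0 0 0 0;1 0 0 0 0 0 0"}}

```text
clock: 1.27
eef_pos: [0.4993, 0.212, 0.1911]
tool_rot: [-0.01, 1.0, -0.0, -0.0]
ft_force: [-0.1, -0.1, -0.3]
grip_width: 0.0855
grasp_force: 0.0
```

Call:
{"method": "step_arm", "body": {"targets": "1 0.157 -0.126 -0.1 0 0 0;1 0.157 -0.126 -0.1 0 0 0;1 0.157 -0.126 -0.1 0 0 0;1 0.157 -0.126 -0.1 0 0 0;1 0.157 -0.126 -0.1 0 0 0"}}

```text
clock: 1.68
eef_pos: [0.5779, 0.1488, 0.1401]
tool_rot: [-0.01, 1.0, -0.0, -0.001]
ft_force: [-0.3, -0.2, 0.3]
grip_width: 0.0852
grasp_force: 0.0
```

Run:
```python
from h import *
save("wrist","w1.png",s=1.5)
o=bot.get_obs();print(o["eef_pos"])
c=cam("wrist");print(c[2].round(3));np.save("w1.npy",c[2])
# predicted butt top corners of A, B
print(px("wrist",[(.5459,.1715,.047),(.5456,.125,.047),(.5367,-.0372,.047),(.5358,-.0868,.047)],c))
```

```text
[0.57782503 0.1494743  0.14114379]
[[-0.02  -0.959 -0.282  0.506]
 [ 1.    -0.02  -0.006  0.148]
 [ 0.    -0.282  0.959  0.284]
 [ 0.     0.     0.     1.   ]]
[[280.46506117 158.92536447]
 [221.81910487 157.36434613]
 [ 20.66136717 143.31693932]
 [-36.41210143 141.86971646]]
```

View pics/w1.png

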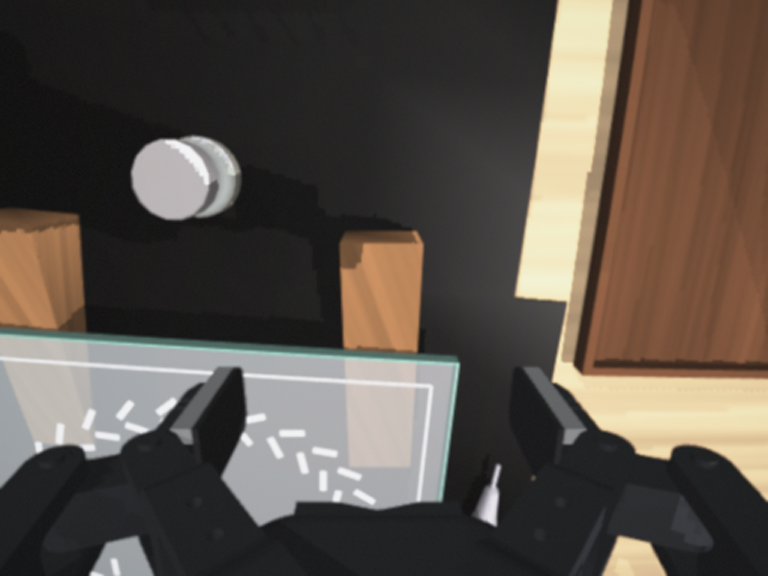

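A's butt-top corners are at raw (227,162) and (282,162), about 3 mm from the top-camera estimate. The jar, the tray and the near end of B agree with the top view. I descend on A and grip it.

Call:
{"method": "step_arm", "body": {"targets": "1 0.006 0.003 -0.08 0 0 0;1 0.006 0.003 -0.16 0 0 0;1 0.006 0.003 -0.22 0 0 0;1 0.006 0.003 -0.264 0 0 0;1 0.006 0.003 -0.264 0 0 0;-1 0.006 0.003 -0.264 0 0 0;-1 0.006 0.003 -0.264 0 0 0;-1 0.006 0.003 -0.264 0 0 0;-1 0.006 0.003 -0.264 0 0 0;-1 0.006 0.003 -0.264 0 0 0"}}

```text
clock: 2.57
eef_pos: [0.5837, 0.1505, 0.0124]
tool_rot: [-0.01, 1.0, 0.001, 0.002]
ft_force: [-1.4, 0.4, 6.8]
grip_width: 0.0429
grasp_force: 64.0
```

Call:
{"method": "step_arm", "body": {"targets": "-1 0 0 0.006 0 0 0;-1 -0.012 0 0.006 0 0 0;-1 -0.026 0 0.006 0 0 0;-1 -0.04 -0.001 0.006 0 0 0;-1 -0.054 -0.001 0.006 0 0 0;-1 -0.066 -0.001 0.006 0 0 0;-1 -0.076 -0.001 0.006 0 0 0;-1 -0.076 -0.001 0.006 0 0 0;-1 -0.076 -0.001 0.006 0 0 0"}}

```text
clock: 3.32
eef_pos: [0.5421, 0.1493, 0.0124]
tool_rot: [-0.01, 1.0, -0.0, -0.001]
ft_force: [-3.9, -0.2, 3.3]
grip_width: 0.0429
grasp_force: 63.6
```

Call:
{"method": "step_arm", "body": {"targets": "1 0 0 0 0 0 0;1 0 0 0 0 0 0;1 0 0 0 0 0 0;1 0 0 0.08 0 0 0;1 0 0 0.16 0 0 0;1 0.03 -0.08 0.17 0 0 -0.16;1 0.056 -0.16 0.17 0 0 -0.16;1 0.056 -0.24 0.17 0 0 -0.16;1 0.056 -0.32 0.17 0 0 -0.16;1 0.056 -0.4 0.17 0 0 -0.16"}}

```text
clock: 4.15
eef_pos: [0.572, -0.0524, 0.0973]
tool_rot: [0.053, 0.999, -0.0, 0.0]
ft_force: [0.9, 0.2, -0.2]
grip_width: 0.0856
grasp_force: 0.0
```

Call:
{"method": "step_arm", "body": {"targets": "1 0 -0.029 0 0 0 0;1 0 -0.029 0 0 0 0;1 0 -0.029 0 0 0 0"}}

```text
clock: 4.4
eef_pos: [0.5718, -0.0661, 0.0971]
tool_rot: [0.054, 0.999, 0.0, -0.0]
ft_force: [0.6, 0.0, -0.2]
grip_width: 0.0853
grasp_force: 0.0
```

Run:
```python
from h import *
save("wrist","w2.png",s=1.5)
o=bot.get_obs();print(o["eef_pos"],o["tool_rot"])
c=cam("wrist");print(c[2].round(3));np.save("w2.npy",c[2])
```

```text
[ 0.57179323 -0.06504381  0.09706117] [ 5.33281400e-02  9.98576984e-01  3.07892313e-04 -1.47566771e-04]
[[ 0.107 -0.954 -0.282  0.5  ]
 [ 0.994  0.103  0.03  -0.058]
 [ 0.    -0.283  0.959  0.24 ]
 [ 0.     0.     0.     1.   ]]
```

View pics/w2.png

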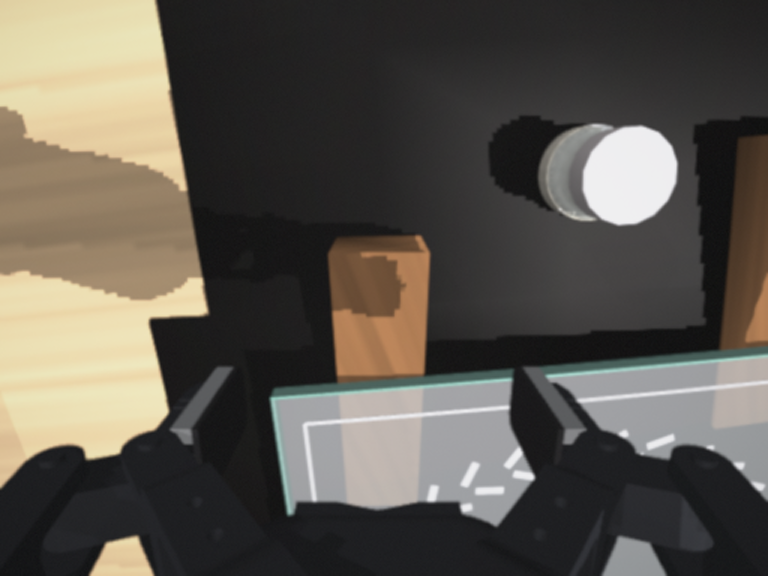

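The view shows B's butt corners at (328,254) and (430,253), so it is centred between the fingers and aligned. I descend, grip, and tug 38 mm along its axis.

Call:
{"method": "step_arm", "body": {"targets": "1 0 0.001 -0.07 0 0 0;1 0 0.001 -0.13 0 0 0;1 0 0.001 -0.17 0 0 0;1 0 0.001 -0.17 0 0 0;-1 0 0.001 -0.17 0 0 0;-1 0 0.001 -0.17 0 0 0;-1 0 0.001 -0.17 0 0 0;-1 0 0.001 -0.17 0 0 0;-1 0 0.001 -0.17 0 0 0"}}

```text
clock: 5.2
eef_pos: [0.5735, -0.0654, 0.0148]
tool_rot: [0.053, 0.999, -0.001, 0.002]
ft_force: [-0.9, -1.7, 5.5]
grip_width: 0.0429
grasp_force: 63.2
```

Call:
{"method": "step_arm", "body": {"targets": "-1 -0.012 0.001 0 0 0 0;-1 -0.026 0.003 0 0 0 0;-1 -0.04 0.004 0 0 0 0;-1 -0.054 0.006 0 0 0 0;-1 -0.066 0.007 0 0 0 0;-1 -0.076 0.008 0 0 0 0;-1 -0.076 0.008 0 0 0 0;-1 -0.076 0.008 0 0 0 0"}}

```text
clock: 5.87
eef_pos: [0.537, -0.0609, 0.0147]
tool_rot: [0.053, 0.999, -0.0, 0.004]
ft_force: [3.4, -0.0, 7.2]
grip_width: 0.043
grasp_force: 63.3
```

Call:
{"method": "step_arm", "body": {"targets": "1 0 0 0 0 0 0;1 0 0 0 0 0 0;1 0 0 0 0 0 0;1 0 0 0.08 0 0 0;1 0 0 0.16 0 0 0;1 0.01 0.08 0.17 0 0 0.16;1 0.02 0.16 0.17 0 0 0.16;1 0.02 0.24 0.17 0 0 0.16;1 0.02 0.32 0.17 0 0 0.16;1 0.02 0.4 0.17 0 0 0.16"}}

```text
clock: 6.7
eef_pos: [0.5427, 0.1408, 0.0967]
tool_rot: [-0.009, 1.0, -0.0, -0.001]
ft_force: [0.8, -0.0, 0.0]
grip_width: 0.0854
grasp_force: 0.0
```

Call:
{"method": "step_arm", "body": {"targets": "1 0 0.02 0 0 0 0;1 0 0.02 -0.07 0 0 0;1 0 0.02 -0.13 0 0 0;1 0 0.02 -0.17 0 0 0;1 0 0.02 -0.17 0 0 0;-1 0 0.02 -0.17 0 0 0;-1 0 0.02 -0.17 0 0 0;-1 0 0.02 -0.17 0 0 0;-1 0 0.02 -0.17 0 0 0;-1 0 0.02 -0.17 0 0 0"}}

```text
clock: 7.53
eef_pos: [0.5453, 0.1494, 0.0144]
tool_rot: [-0.009, 1.0, 0.0, 0.002]
ft_force: [-0.8, -1.0, 5.3]
grip_width: 0.0426
grasp_force: 62.5
```

Call:
{"method": "step_arm", "body": {"targets": "-1 -0.012 0 0 0 0 0;-1 -0.026 0 0 0 0 0;-1 -0.04 -0.001 0 0 0 0;-1 -0.054 -0.001 0 0 0 0;-1 -0.066 -0.001 0 0 0 0;-1 -0.076 -0.001 0 0 0 0;-1 -0.076 -0.001 0 0 0 0;-1 -0.076 -0.001 0 0 0 0"}}

```text
clock: 8.2
eef_pos: [0.508, 0.1496, 0.0144]
tool_rot: [-0.01, 1.0, 0.001, 0.003]
ft_force: [2.4, -0.1, 6.2]
grip_width: 0.0428
grasp_force: 62.6
```

Run:
```python
from h import *
save("top","t2.png",crop=(200,60,350,200),s=4)
```

```text
(no output)
```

View pics/t2.png

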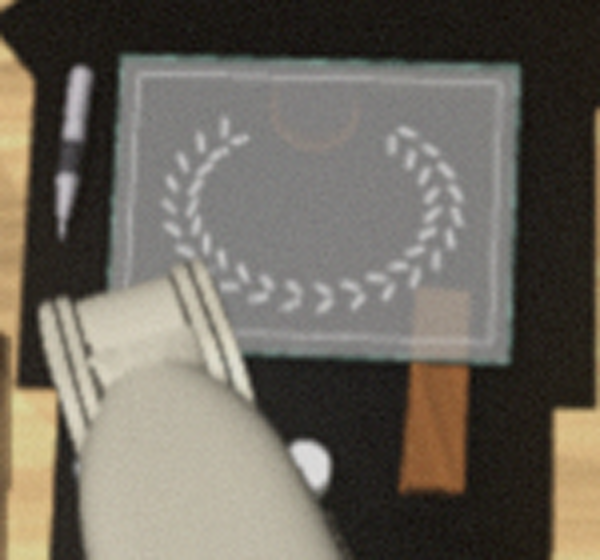

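The glass corners are where they were, (120,57) and (510,362) in the crop, and both wedges are coming out straight. Next is B's second tug.

Call:
{"method": "step_arm", "body": {"targets": "1 0 0 0 0 0 0;1 0 0 0 0 0 0;1 0 0 0 0 0 0;1 0 0 0.08 0 0 0;1 0 0 0.16 0 0 0;1 0.03 -0.08 0.17 0 0 -0.16;1 0.056 -0.16 0.17 0 0 -0.16;1 0.056 -0.24 0.17 0 0 -0.16;1 0.056 -0.32 0.17 0 0 -0.16;1 0.056 -0.4 0.17 0 0 -0.16"}}

```text
clock: 9.08
eef_pos: [0.5331, -0.0527, 0.0969]
tool_rot: [0.053, 0.999, 0.0, -0.001]
ft_force: [-0.6, 0.1, -0.9]
grip_width: 0.0858
grasp_force: 0.0
```

Call:
{"method": "step_arm", "body": {"targets": "1 0 -0.019 0 0 0 0;1 0 -0.019 -0.07 0 0 0;1 0 -0.019 -0.13 0 0 0;1 0 -0.019 -0.17 0 0 0;1 0 -0.019 -0.17 0 0 0;-1 0 -0.019 -0.17 0 0 0;-1 0 -0.019 -0.17 0 0 0;-1 0 -0.019 -0.17 0 0 0;-1 0 -0.019 -0.17 0 0 0;-1 0 -0.019 -0.17 0 0 0"}}

```text
clock: 9.92
eef_pos: [0.5354, -0.0606, 0.0144]
tool_rot: [0.053, 0.999, -0.0, 0.002]
ft_force: [-1.0, 0.0, 6.6]
grip_width: 0.0429
grasp_force: 62.6
```

Call:
{"method": "step_arm", "body": {"targets": "-1 -0.012 0.001 0 0 0 0;-1 -0.026 0.003 0 0 0 0;-1 -0.04 0.004 0 0 0 0;-1 -0.054 0.006 0 0 0 0;-1 -0.066 0.007 0 0 0 0;-1 -0.076 0.008 0 0 0 0;-1 -0.076 0.008 0 0 0 0;-1 -0.076 0.008 0 0 0 0"}}

```text
clock: 10.58
eef_pos: [0.4986, -0.0569, 0.0144]
tool_rot: [0.053, 0.999, -0.0, 0.003]
ft_force: [3.4, -0.2, 6.9]
grip_width: 0.0428
grasp_force: 62.8
```

Call:
{"method": "step_arm", "body": {"targets": "1 0 0 0 0 0 0;1 0 0 0 0 0 0;1 0 0 0 0 0 0;1 0 0 0.08 0 0 0;1 0 0 0.16 0 0 0;1 0.01 0.08 0.17 0 0 0.16;1 0.02 0.16 0.17 0 0 0.16;1 0.02 0.24 0.17 0 0 0.16;1 0.02 0.32 0.17 0 0 0.16;1 0.02 0.4 0.17 0 0 0.16"}}

```text
clock: 11.42
eef_pos: [0.5046, 0.1448, 0.0967]
tool_rot: [-0.009, 1.0, -0.0, -0.001]
ft_force: [0.3, -0.3, 0.8]
grip_width: 0.0856
grasp_force: 0.0
```

Call:
{"method": "step_arm", "body": {"targets": "1 0 0.011 0 0 0 0;1 0 0.011 -0.07 0 0 0;1 0 0.011 -0.13 0 0 0;1 0 0.011 -0.17 0 0 0;1 0 0.011 -0.17 0 0 0;-1 0 0.011 -0.17 0 0 0;-1 0 0.011 -0.17 0 0 0;-1 0 0.011 -0.17 0 0 0;-1 0 0.011 -0.17 0 0 0;-1 0 0.011 -0.17 0 0 0"}}

```text
clock: 12.25
eef_pos: [0.5073, 0.1492, 0.0143]
tool_rot: [-0.01, 1.0, 0.001, 0.002]
ft_force: [-0.7, 0.6, 5.9]
grip_width: 0.0428
grasp_force: 63.1
```

Call:
{"method": "step_arm", "body": {"targets": "-1 -0.008 0 0 0 0 0;-1 -0.016 0 0 0 0 0;-1 -0.024 0 0 0 0 0;-1 -0.032 0 0 0 0 0;-1 -0.039 0 0 0 0 0;-1 -0.045 0 0 0 0 0;-1 -0.051 0 0 0 0 0;-1 -0.057 0 0 0 0 0;-1 -0.063 0 0 0 0 0;-1 -0.07 0 0 0 0 0"}}

```text
clock: 13.08
eef_pos: [0.4741, 0.1496, 0.0143]
tool_rot: [-0.01, 1.0, 0.001, 0.004]
ft_force: [4.8, -0.7, 5.8]
grip_width: 0.0429
grasp_force: 63.1
```

Call:
{"method": "step_arm", "body": {"targets": "-1 -0.008 0 0 0 0 0;-1 -0.016 0 0 0 0 0;-1 -0.024 0 0 0 0 0;-1 -0.024 0 0 0 0 0;1 -0.024 0 0 0 0 0;1 -0.024 0 0 0 0 0;1 -0.024 0 0 0 0 0;1 -0.024 0 0.08 0 0 0;1 -0.024 0 0.16 0 0 0;1 -0.024 0 0.17 0 0 0"}}

```text
clock: 13.92
eef_pos: [0.4618, 0.1499, 0.1024]
tool_rot: [-0.01, 1.0, 0.001, 0.004]
ft_force: [1.6, 0.8, 0.1]
grip_width: 0.0854
grasp_force: 0.0
```

```bash
python3 -c "
from h import *
save('scene','s2.png',crop=(150,190,380,345),s=3.4)"
```

```text
(no output)
```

View pics/s2.png

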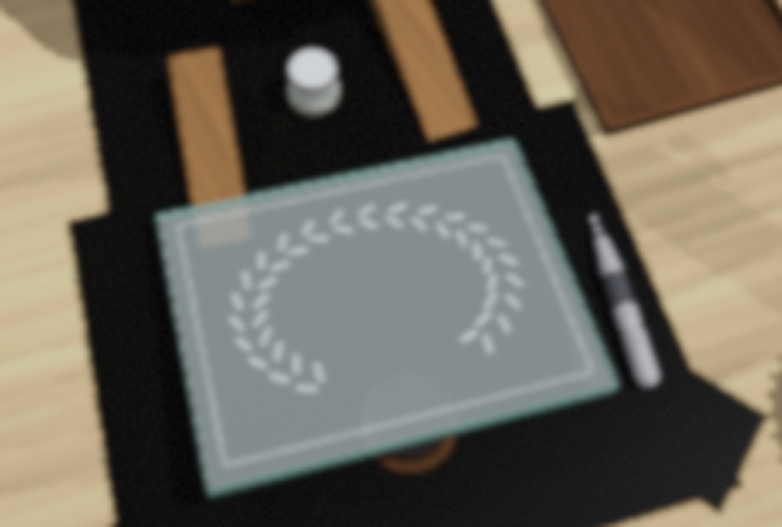

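A is clear of the glass and B's toe is still under it at (222,230); the jar and handpiece have not moved. Next is B's last tug, done slowly.

Call:
{"method": "step_arm", "body": {"targets": "1 0.04 -0.08 0 0 0 -0.16;1 0.074 -0.16 0 0 0 -0.16;1 0.074 -0.24 0 0 0 -0.16;1 0.074 -0.32 0 0 0 -0.16;1 0.074 -0.411 0 0 0 -0.16;1 0.074 -0.411 -0.07 0 0 -0.16;1 0.074 -0.411 -0.13 0 0 -0.16;1 0.074 -0.411 -0.17 0 0 -0.16;1 0.074 -0.411 -0.17 0 0 -0.16;-1 0.074 -0.411 -0.17 0 0 -0.16"}}

```text
clock: 14.8
eef_pos: [0.4933, -0.0564, 0.0104]
tool_rot: [0.053, 0.999, 0.0, -0.003]
ft_force: [0.2, 0.3, 0.2]
grip_width: 0.0751
grasp_force: 0.0
```

Call:
{"method": "step_arm", "body": {"targets": "-1 0 0 0 0 0 0;-1 0 0 0 0 0 0;-1 0 0 0 0 0 0;-1 0 0 0 0 0 0;-1 -0.008 0.001 0 0 0 0;-1 -0.016 0.002 0 0 0 0;-1 -0.024 0.003 0 0 0 0;-1 -0.032 0.004 0 0 0 0;-1 -0.039 0.004 0 0 0 0;-1 -0.045 0.005 0 0 0 0"}}

```text
clock: 15.63
eef_pos: [0.4772, -0.0545, 0.014]
tool_rot: [0.053, 0.999, -0.0, 0.004]
ft_force: [4.9, -0.7, -2.2]
grip_width: 0.0431
grasp_force: 62.1
```

Call:
{"method": "step_arm", "body": {"targets": "-1 -0.006 0.001 0 0 0 0;-1 -0.012 0.001 0 0 0 0;-1 -0.018 0.002 0 0 0 0;-1 -0.024 0.003 0 0 0 0;-1 -0.032 0.004 0 0 0 0;-1 -0.04 0.004 0 0 0 0;-1 -0.048 0.005 0 0 0 0;-1 -0.048 0.005 0 0 0 0;-1 -0.048 0.005 0 0 0 0"}}

```text
clock: 16.38
eef_pos: [0.4514, -0.0517, 0.014]
tool_rot: [0.053, 0.999, -0.0, 0.003]
ft_force: [2.6, -0.6, 8.4]
grip_width: 0.043
grasp_force: 63.1
```

Call:
{"method": "step_arm", "body": {"targets": "-1 0 0 0.02 0 0 0;-1 0 0 0.06 0 0 0;-1 0 0 0.12 0 0 0;-1 0 0 0.18 0 0 0;-1 0 0.04 0.21 0 0 0;-1 0.01 0.1 0.21 0 0 0.067;-1 0.02 0.17 0.21 0 0 0.134;-1 0.029 0.24 0.21 0 0 0.134;-1 0.029 0.31 0.21 0 0 0.134;-1 0.029 0.38 0.21 0 0 0.134"}}

```text
clock: 17.22
eef_pos: [0.4614, 0.1394, 0.1163]
tool_rot: [0.001, 1.0, -0.001, -0.002]
ft_force: [1.1, 0.5, -2.3]
grip_width: 0.0428
grasp_force: 62.0
```

Call:
{"method": "step_arm", "body": {"targets": "-1 0 0.07 0 0 0 0;-1 0 0.14 0 0 0 0;-1 0 0.21 0 0 0 0;-1 0 0.28 0 0 0 0;-1 0 0.35 0 0 0 0;-1 0 0.42 0 0 0 0;-1 0 0.48 0 0 0 0;-1 0 0.53 0 0 0 0;-1 0 0.57 0 0 0 0;-1 0 0.603 0 0 0 0"}}

```text
clock: 18.05
eef_pos: [0.4614, 0.4404, 0.1154]
tool_rot: [-0.0, 1.0, -0.002, -0.002]
ft_force: [-0.4, 0.8, -1.5]
grip_width: 0.0429
grasp_force: 62.0
```

Call:
{"method": "step_arm", "body": {"targets": "-1 0 0 0 0 0 0;-1 0 0 0 0 0 0"}}

```text
clock: 18.22
eef_pos: [0.462, 0.4392, 0.1155]
tool_rot: [-0.0, 1.0, -0.002, -0.002]
ft_force: [-0.2, -0.6, -1.4]
grip_width: 0.0429
grasp_force: 62.0
```

Run:
```python
from h import *
save("wrist","w3.png",s=1.4)
o=bot.get_obs();print(o["eef_pos"],o["tool_rot"],o["clock"])
c=cam("wrist");print(px("wrist",[(.396,.279,.016),(.398,.501,.016)],c))
```

```text
[0.46229677 0.43850888 0.11580724] [ 1.85341790e-04  9.99997473e-01 -1.65491955e-03 -1.50999052e-03] 18.2667
[[ 52.69120383 115.49888249]
 [331.90079756 116.47793699]]
```

View pics/w3.png

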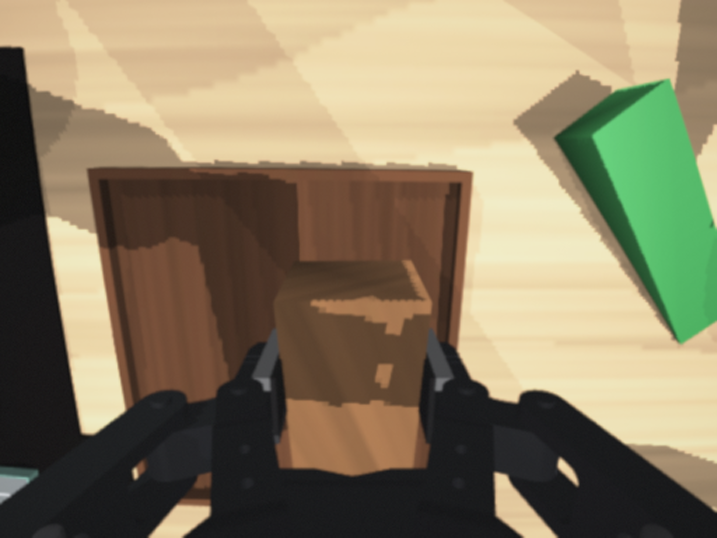

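The wedge hangs level over the tray's left half. The tray's near corners at (88,168) and (472,172) put it 5 mm or so further left, which leaves plenty of margin. I set B down.

Call:
{"method": "step_arm", "body": {"targets": "-1 0 0 -0.06 0 0 0;-1 0 0 -0.12 0 0 0;-1 0 0 -0.16 0 0 0;-1 0 0 -0.18 0 0 0;-1 0 0 -0.188 0 0 0;-1 0 0 -0.194 0 0 0;-1 0 0 -0.199 0 0 0;-1 0 0 -0.202 0 0 0;-1 0 0 -0.202 0 0 0"}}

```text
clock: 19.02
eef_pos: [0.4644, 0.4404, 0.0174]
tool_rot: [0.0, 1.0, 0.001, 0.001]
ft_force: [-0.8, 0.4, -0.8]
grip_width: 0.0428
grasp_force: 62.1
```

Call:
{"method": "step_arm", "body": {"targets": "-1 0 0 -0.003 0 0 0;-1 0 0 -0.005 0 0 0;-1 0 0 -0.005 0 0 0;-1 0 0 -0.005 0 0 0"}}

```text
clock: 19.35
eef_pos: [0.4645, 0.4405, 0.017]
tool_rot: [0.0, 1.0, 0.001, 0.001]
ft_force: [-2.8, -3.0, 9.5]
grip_width: 0.043
grasp_force: 63.3
```

Call:
{"method": "step_arm", "body": {"targets": "0.5 0 0 0 0 0 0;0.5 0 0 0 0 0 0;0.5 0 0 0 0 0 0;0.5 0 0 0 0 0 0;0.5 0 0 0.06 0 0 0;0.5 0 0 0.12 0 0 0;1 0 0 0.18 0 0 0;1 0 0 0.2 0 0 0"}}

```text
clock: 20.02
eef_pos: [0.4658, 0.4418, 0.1188]
tool_rot: [0.0, 1.0, 0.003, 0.003]
ft_force: [1.6, 0.7, 0.8]
grip_width: 0.0846
grasp_force: 0.0
```

Call:
{"method": "step_arm", "body": {"targets": "1 -0.01 -0.08 0 0 0 0.02;1 -0.01 -0.16 0 0 0 0.02;1 -0.01 -0.24 0 0 0 0.02;1 -0.01 -0.32 0 0 0 0.02;1 -0.01 -0.4 0 0 0 0.02;1 -0.01 -0.48 0 0 0 0.02;1 -0.01 -0.54 0 0 0 0.02;1 -0.01 -0.582 0 0 0 0.02;1 -0.01 -0.582 -0.06 0 0 0.02;1 -0.01 -0.582 -0.12 0 0 0.02"}}

```text
clock: 20.85
eef_pos: [0.461, 0.1479, 0.0548]
tool_rot: [-0.006, 1.0, 0.001, 0.003]
ft_force: [0.5, -0.5, -1.2]
grip_width: 0.0852
grasp_force: 0.0
```

Call:
{"method": "step_arm", "body": {"targets": "1 0 0 -0.05 0 0 0;1 0 0 -0.083 0 0 0;1 0 0 -0.083 0 0 0;-1 0 0 -0.083 0 0 0;-1 0 0 -0.083 0 0 0;-1 0 0 -0.083 0 0 0;-1 0 0 -0.083 0 0 0;-1 0 0 -0.083 0 0 0"}}

```text
clock: 21.52
eef_pos: [0.4603, 0.1496, 0.014]
tool_rot: [-0.008, 1.0, 0.001, 0.002]
ft_force: [0.4, 0.3, 4.6]
grip_width: 0.0432
grasp_force: 62.8
```

Call:
{"method": "step_arm", "body": {"targets": "-1 0 0 0.02 0 0 0;-1 0 0 0.06 0 0 0;-1 0 0 0.12 0 0 0;-1 0 0.02 0.18 0 0 0;-1 0.01 0.08 0.21 0 0 -0.015;-1 0.016 0.15 0.21 0 0 -0.015;-1 0.016 0.22 0.21 0 0 -0.015;-1 0.016 0.29 0.21 0 0 -0.015;-1 0.016 0.35 0.21 0 0 -0.015;-1 0.016 0.392 0.21 0 0 -0.015"}}

```text
clock: 22.35
eef_pos: [0.4663, 0.3477, 0.1181]
tool_rot: [-0.003, 1.0, 0.001, 0.0]
ft_force: [0.6, 1.0, -1.4]
grip_width: 0.0426
grasp_force: 62.0
```

Call:
{"method": "step_arm", "body": {"targets": "-1 0 0 0 0 0 0;-1 0 0 -0.06 0 0 0;-1 0 0 -0.12 0 0 0;-1 0 0 -0.16 0 0 0;-1 0 0 -0.18 0 0 0;-1 0 0 -0.188 0 0 0;-1 0 0 -0.194 0 0 0;-1 0 0 -0.2 0 0 0;-1 0 0 -0.204 0 0 0;-1 0 0 -0.204 0 0 0"}}

```text
clock: 23.18
eef_pos: [0.4679, 0.3454, 0.017]
tool_rot: [-0.001, 1.0, 0.001, 0.001]
ft_force: [-0.6, -1.0, 2.0]
grip_width: 0.043
grasp_force: 62.4
```

Contact is made (+2 N). I press down slightly, release, and retreat.

Call:
{"method": "step_arm", "body": {"targets": "-1 0 0 -0.002 0 0 0;-1 0 0 -0.002 0 0 0;0.5 0 0 -0.002 0 0 0;0.5 0 0 -0.002 0 0 0;0.5 0 0 -0.002 0 0 0;0.5 0 0 -0.002 0 0 0;0.5 0 0 0.06 0 0 0;0.5 0 0 0.12 0 0 0;0.5 0 0 0.2 0 0 0;0.5 0 0 0.2 0 0 0"}}

```text
clock: 24.02
eef_pos: [0.4709, 0.3479, 0.1233]
tool_rot: [-0.002, 1.0, 0.004, 0.005]
ft_force: [2.6, 0.9, 0.4]
grip_width: 0.0638
grasp_force: 0.0
```

Call:
{"method": "step_arm", "body": {"targets": "0.5 -0.08 0.02 0.08 0 0 0;0.5 -0.16 0.04 0.16 0 0 0;0.5 -0.24 0.06 0.2 0 0 0;0.5 -0.32 0.08 0.2 0 0 0;0.5 -0.4 0.1 0.2 0 0 0;0.5 -0.4 0.1 0.2 0 0 0;0.5 -0.4 0.1 0.2 0 0 0"}}

```text
clock: 24.6
eef_pos: [0.2624, 0.3961, 0.2165]
tool_rot: [-0.005, 1.0, 0.001, -0.001]
ft_force: [-0.5, 0.1, 0.4]
grip_width: 0.0639
grasp_force: 0.0
```

Run:
```python
from h import *
save("scene","s3.png",crop=(150,130,420,345),s=2.7)
save("top","t3.png",crop=(110,60,350,240),s=3.2)
c=cam("scene")
u=np.array([np.cos(.042),-np.sin(.042)]);v=np.array([np.sin(.042),np.cos(.042)]);o=np.array([.732,.030])
# expected outline: top-face corners, glass let down 0.15 rad
P=[]
for a,z in((-.12,.003+.012),(.12,.003+.012+.24*np.sin(.15))):
    for b in(-.16,.16): P.append([*(o+a*np.cos(.15)*u+b*v),z])
print(((px("scene",P,c)-[150,130]+.5)*2.7).round(),((px("top",P)-[110,60]+.5)*3.2).round())
```

```text
[[122. 342.]
 [402. 272.]
 [164. 556.]
 [489. 463.]] [[694. 291.]
 [376. 279.]
 [703.  52.]
 [385.  41.]]
```

View pics/s3.png

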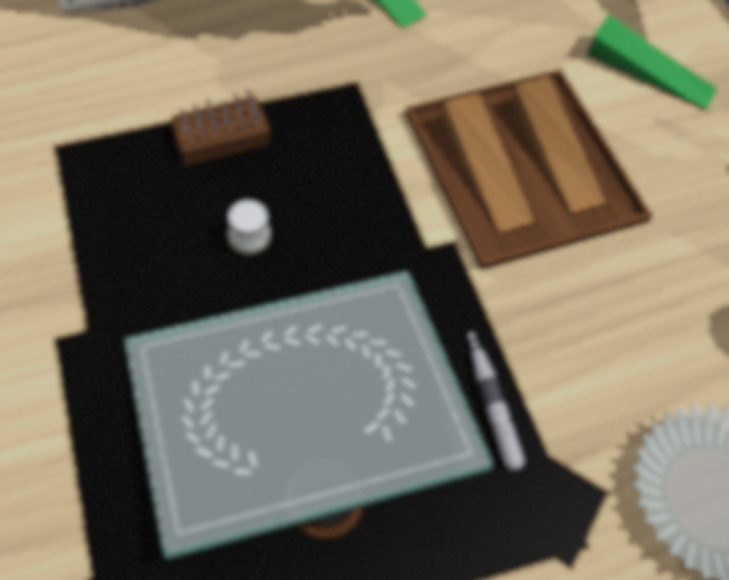

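View pics/t3.png

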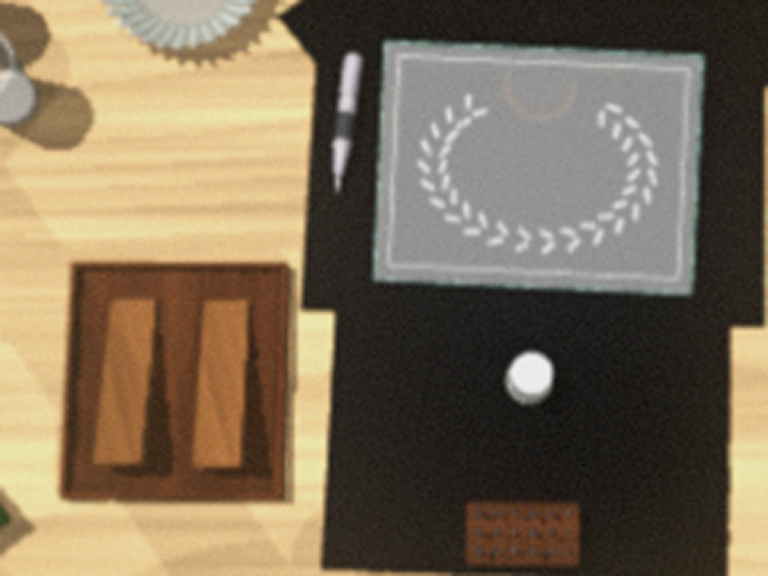

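The glass corners match the prediction for the let-down pose to within a few pixels. Both wedges lie flat and side by side in the tray, and the other items have not moved. I hand the job in.

```bash
python3 -c "
from workcell import bot
print(bot.job_done())"
```

```text
the job is handed in; nothing more can be done
None
```

I handed the job in at about 25 s, but the call returned no verdict. In the last pictures the glass slopes with its near edge on the mat, both wedges lie flat side by side in the tray, and the jar, handpiece and bur block look unmoved.

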